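# Show where the slab needs its plug, and which plug

## Robot

A 7-joint arm with a two-finger parallel gripper is mounted at the origin on the work surface. World frame = base frame: x ahead of the robot, y to its left, z up, the work surface at z = 0. Lengths are in m, angles in rad, forces in N, time in s.
With the tool pointing down it reaches from about 0.4 to 0.85 m from the base axis. Payload 10.4 kg.
Tool frame: the origin (TCP) lies on the centre line of the jaws, within the pads' length; the fingertips stand 14 mm ahead of it and the grasp point (between the pads) lies 5 mm behind it (manip.tip_reach is the distance from the TCP to the fingertips, in m); z points along the fingers, y is the line along which they close (so a half turn about z gives the same grasp; the last joint's range is limited). The gripper opens to 85 mm and grips with 20 to 120 N. Pads are 22 mm wide; open, the fingers measure 114 mm over their backs; the gripper's body (76 mm by 85 mm) begins 54 mm behind the grasp point. The pads swing forward as they close: fully open they stand 13 mm farther back than shut.
Start: joints at [1.259, 0.332, -0.065, 1.46, 0.022, 1.35, -0.088], TCP at [0.178, -0.599, 0.245] pointing down, gripper open.
Joint ranges: [-2.6, 2.6], [-0.5, 2.12], [-1.47, 1.34], [0.16, 2.42], [-1.27, 4.41], [0.06, 2.06], [-2.6, 2.6]. Speed limits (rad/s): [2.22, 2.22, 2.79, 2.79, 3.14, 3.14, 3.14].

## Interface

Orientations are given as a unit quaternion [x, y, z, w].
In Python, from workcell import manip gives the robot as it stands.
- The arm moves only by the shell command python3 -m pendant 'ROWS' [FORCE]. ROWS is JSON, a list of rows, each a list of 7 numbers: the shift along the tool's x, y, z in units of 50 mm (1.0 is 50 mm), then the turn, a rotation vector about the tool's x, y, z in units of 8 degrees (1.0 is 8 degrees), then the opening, from -1 (shut) to 1 (fully open), so that 0 is half open. In form: [[dx, dy, dz, ax, ay, az, jaw], ...]. A call has exactly 10 rows; each row is the pose to reach, as a shift and turn from the pose commanded when the call began, along the tool's axes at that moment; what a row does not reach only later rows make up. A row lasts 1/8 s, in which the tool goes at most 62.5 mm and 10.7 degrees, less where a joint would pass 70% of its speed; a pose out of reach is approached as far as the arm can. A call with a gripper value outside its range is refused whole. The fingers move at their own pace and stop on an object; FORCE is the grip in N (left out, the last holds). Time passes only in rows, so rows that repeat a pose let the fingers close, or fill a call up. It gives the time, the measured TCP pose, the force, the opening and the grip force at its end, in the units of the state.
- manip.get_obs(): the state, without advancing time (a new reading comes with each control period).
- manip.camera(name): name is "side" or "top"; returns (picture, depth): 384x512x3 uint8, red, green, blue; 384x512 float32, m along the optical axis (not along the pixel's ray), 0 where there is no reading.
- manip.get_calibration(name): a dict with "fx", "fy", "cx", "cy" (pixels), "xyz" and "orientation" of the camera in the world. Camera axes: x right, y up, looking along -z (the intrinsics and any distortion apply to the point x, -y, -z); pixel columns grow to the right and rows downward; lengths in m; the calibration is good to about 2 mm. A picture is of the moment at which its call begins. get_calibration takes no time and is no camera call.
- manip.hand_in(): hands the job in; it is judged then, once.
Trained networks look in the newest picture that a camera, given by its name, has taken for a name from the list of things; names that differ only in an ending like _2 or _b are one class to them, and where a whole thing is asked for, a point or a joint stands for the part that bears it (a point fixed in the world has none). Each returns a list of dicts, best first, with "p" (0 to 1); they miss things now and then, are a little off and sometimes report something else, mostly with a low value. They report only what shows in the picture. A call takes as long as a camera call. They do not tell look-alikes from the thing itself.
- manip.find_in(thing, camera): "box" ([left, top, right, bottom] in pixels, round what is visible of it).
- manip.trace(thing, camera): "pixels" (384x512 bool, what is visible of it) and "box" ([left, top, right, bottom] in pixels, round what is visible of it).
- manip.tip_of(thing, camera): "pixel" ([column, row] in pixels: a listed point, or the origin of a listed thing).
The state is a dict: "clock": time; "joint_pos": joint angles; "joint_velocities": joint speeds; "tau": joint torques, N m; "position": TCP position; "ee_rot": TCP orientation; "ft_force": force on the tool from outside, world axes, zero at the start; "torque": the same for the moment, N m; "grip_width": opening from 0.0 (shut) to 1.0 (fully open); "grasp_force": force on a finger pad.
Only numpy, scipy, OpenCV 4.12 (cv2) and the standard library are available. Lean on these libraries where they do the work, as an engineer would, in place of code of your own. Each camera call takes 0.05 s, during which the arm holds its last target. There are 200 camera calls.

## Task

Show your workmate the next repair on the walnut slab: point at the one bored-out knot that is still empty, then at the dark walnut plug that matches the slab, each time from directly above with the fingertips no more than about 3 cm over it, staying there about two seconds. Touch and move nothing, and do not bring the fingertips down over the filled knots or the other plugs: travel well above them. Finish while still pointing at the walnut plug.

Things in the scene. Friction and masses are not known exactly. Their poses are not given: they have to be found in the camera images.
- pocket_top (a point): Centre of the mouth of the empty round pocket bored in the slab (in any of three places on the slab): 36 mm across, 11 mm deep, dark inside, its mouth level with the slab's top, 40 mm above the bench. z up.
- filled_a_top (a point): Centre of the top of a knot pocket in the slab that is already filled: a lighter brown wooden disc 35 mm across with a dark glue ring, flush with the slab's top, 40 mm above the bench; z up. Not to be pointed at.
- filled_b_top (a point): Centre of the top of a knot pocket in the slab that is already filled: a lighter brown wooden disc 35 mm across with a dark glue ring, flush with the slab's top, 40 mm above the bench; z up. Not to be pointed at.
- plug_walnut_top (a point): Top centre of the loose dark brown walnut plug, a round disc 35 mm across and 20 mm tall standing in one of the tray's compartments (any of the three); z up.
- plug_maple_top (a point): Top centre of the loose pale cream maple plug, a round disc 35 mm across and 20 mm tall standing in one of the tray's compartments (any of the three); z up. Not to be pointed at.
- plug_cherry_top (a point): Top centre of the loose reddish cherry plug, a round disc 35 mm across and 20 mm tall standing in one of the tray's compartments (any of the three); z up. Not to be pointed at.
- slab: Fixed dark walnut slab with bark edges along its long sides, 275 mm along its x over the bark, 460 mm along its y, 40 mm thick, with three knot pockets in its top. Origin at the centre of its underside, on the bench. A small yellow-headed clamp over its +y end edge, reaching 30 mm beyond it, stands up to 110 mm above the bench.
- tray: Fixed shallow plywood tray with three compartments in a row along its x, 250 x 85 mm, walls 14 mm high, floor 5 to 6 mm above the bench; each compartment holds one plug. Origin at the centre of its underside.
- sander: Grey and black palm sander standing on the slab near its +y end, loose, 105 x 105 mm, 110 mm tall, so its top is 150 mm above the bench. Origin at the centre of its underside. Leave alone.
- tape: Yellow tape measure standing on the bench, loose, 68 x 38 mm, 64 mm tall. Origin at the centre of its underside. Leave alone.
- glue: White glue bottle with an orange cap standing on the bench, loose, 60 mm across, 170 mm tall. Origin at the centre of its underside. Leave alone.
Things that resemble listed ones, but are neither listed nor needed, are in the scene too. There is more than one size of the part that bears plug_walnut_top; the job needs the smallest.

How it is judged:
On the way, in this order (a step that is already met when the one before it is completed fails the run):
1. the fingers point at the empty pocket from just above, for 1.5 s (horizontal distance between the grasp point and pocket_top below 0.02 m and z of the grasp point in the frame of pocket_top between 0.015 and 0.065 m), for 1.5 s.
2. the fingers point at the walnut plug from just above, for 1.5 s (horizontal distance between the grasp point and plug_walnut_top below 0.02 m and z of the grasp point in the frame of plug_walnut_top between 0.015 and 0.065 m), for 1.5 s.
At the end, for the whole second after the job is handed in: The fingers are still just above the walnut plug: the grasp point within 20 mm of its centre sideways and 15 to 65 mm above its top (the fingertips reach about 19 mm lower). Plugs, sander, tape measure and glue bottle are within 4 mm of where they began (all of step 2 and distance of each of sander, tape, glue, plug_walnut_top, plug_maple_top, plug_cherry_top from where it was at the start of the episode below 0.004 m); the robot touches nothing.
It fails at once if the robot touches anything (contact force between any of the fingers, the arm and anything else above 0.3 N).
It fails at once if the fingertips come down over a filled knot or another plug (grasp point within 20 mm sideways and less than 65 mm above it) ((horizontal distance between the grasp point and filled_a_top below 0.02 m and z of the grasp point in the frame of filled_a_top below 0.065 m) or (horizontal distance between the grasp point and filled_b_top below 0.02 m and z of the grasp point in the frame of filled_b_top below 0.065 m) or (horizontal distance between the grasp point and plug_maple_top below 0.02 m and z of the grasp point in the frame of plug_maple_top below 0.065 m) or (horizontal distance between the grasp point and plug_cherry_top below 0.02 m and z of the grasp point in the frame of plug_cherry_top below 0.065 m)).
It fails at once if a plug or a bystander is moved or lifted (distance of any of plug_walnut_top, plug_maple_top, plug_cherry_top, sander, tape, glue from where it was at the start of the episode above 0.006 m).
It also fails if it takes over 43 s, if anything falls off the work surface, if the arm or the gripper's body presses on something with over 40 N, if the wrist force passes 120 N, or if a joint passes its speed limit or range.

## Working session

There is one attempt and no reset: what is moved stays moved. The work goes in short steps, Python scripts to look and compute and a shell command to move; the robot and the scene stay as the last step left them, time stands still between calls to the robot, and variables do not carry over. Pictures are saved under pics/ and viewed, at most 10 in all, crops included, and the job is handed in when it is done.

```bash
mkdir -p pics; cat > h.py <<'E'
import numpy as np, cv2
from scipy.spatial.transform import Rotation as R
from workcell import manip
def world(cam,u,v,d=None,z=None):
    c=manip.get_calibration(cam); q=R.from_quat(c["orientation"]); o=np.array(c["xyz"])
    r=q.apply([(u-c["cx"])/c["fx"],-(v-c["cy"])/c["fy"],-1.])
    return o+r*(d if d is not None else (z-o[2])/r[2])
E
python3 - <<'E'
from h import *
o=manip.get_obs(); print(o["clock"],o["position"],o["ee_rot"],o["grip_width"])
for n in("top","side"):
    p,d=manip.camera(n); cv2.imwrite(f"pics/{n}0.png",p[:,:,::-1]); np.save(f"{n}.npy",d); c=manip.get_calibration(n); print(n,{k:np.round(v,3) for k,v in c.items() if k!='name'} )
for t in("pocket_top","filled_a_top","plug_walnut_top","plug_maple_top","plug_cherry_top","sander","tape","glue","slab","tray"):
    for r in manip.tip_of(t,"top")[:4]:
        u,v=r["pixel"]; iu,iv=int(round(u)),int(round(v)); dd=d=np.load("top.npy")[min(max(iv,0),383),min(max(iu,0),511)]
        print(t,round(r["p"],2),np.round([u,v]),np.round(world("top",u,v,d=dd),3))
E
```

```text
0.0 [ 0.17785684 -0.59880264  0.24450365] [ 9.89592596e-01  1.43895799e-01 -1.67178780e-04 -6.82173079e-04] 0.9973831700249648
top {'fx': np.float64(451.662), 'fy': np.float64(451.662), 'cx': np.float64(253.73), 'cy': np.float64(190.144), 'xyz': array([ 0.272, -0.035,  1.234]), 'orientation': array([ 0.065, -0.07 , -0.703,  0.705])}
side {'fx': np.float64(422.842), 'fy': np.float64(422.842), 'cx': np.float64(257.774), 'cy': np.float64(188.871), 'xyz': array([ 0.351, -0.759,  0.947]), 'orientation': array([ 0.34 , -0.031, -0.111,  0.933])}
pocket_top 0.47 [157. 176.] [0.544 0.222 0.026]
filled_a_top 0.69 [183. 142.] [0.637 0.151 0.041]
filled_a_top 0.48 [399. 175.] [ 0.549 -0.442  0.024]
plug_walnut_top 0.84 [273. 149.] [ 0.623 -0.096  0.024]
plug_walnut_top 0.56 [312. 154.] [ 0.609 -0.205  0.026]
plug_walnut_top 0.55 [308. 114.] [ 0.272 -0.035  1.234]
plug_maple_top 0.69 [314. 208.] [ 0.456 -0.205  0.025]
plug_cherry_top 0.54 [315. 184.] [ 0.522 -0.211  0.026]
sander 0.65 [104. 171.] [0.532 0.333 0.133]
tape 0.62 [399. 169.] [ 0.561 -0.435  0.049]
glue 0.88 [394. 244.] [ 0.355 -0.393  0.105]
slab 0.92 [164. 162.] [0.581 0.202 0.039]
tray 0.98 [311. 184.] [ 0.522 -0.2    0.026]
```

```bash
python3 - <<'E'
import cv2
p=cv2.imread("pics/top0.png"); cv2.imwrite("pics/top0c.png",cv2.resize(p[80:290,60:460],None,fx=2,fy=2,interpolation=cv2.INTER_CUBIC))
E
```

```text
(no output)
```

View pics/top0c.png

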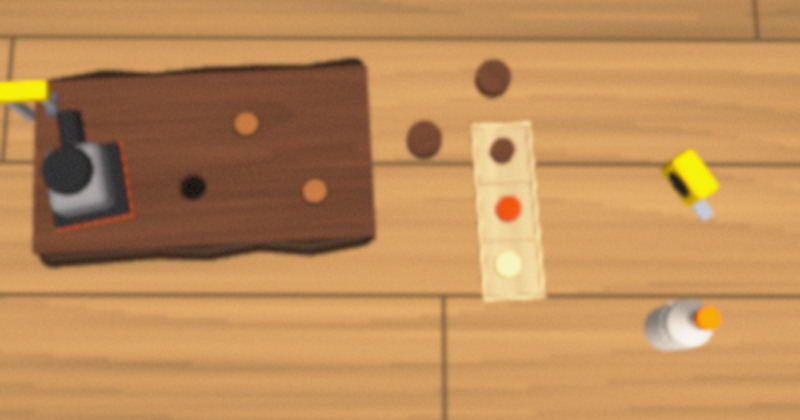

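View pics/side0.png

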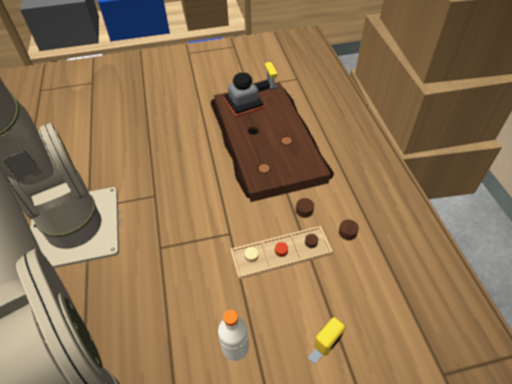

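The top view shows one dark empty pocket at about (156, 173) in full-image pixels. The filled knots are at about (183, 142) and (217, 175). There are three dark discs, at (273, 149), (306, 119) and (311, 155). The first two are larger and stand on the bench. The one at (311, 155) is the smallest and sits in a tray compartment, so it's the walnut plug. I'll confirm that in a crop and measure its position from both cameras.

```bash
python3 - <<'E'
from h import *
def blob(cam,u,v,r,f,z):
    p=cv2.imread(f"pics/{cam}0.png").astype(int); g=p.sum(2)/3
    x0,y0=int(u-r),int(v-r); w=g[y0:y0+2*r+1,x0:x0+2*r+1]; t=w.min()+f*(np.median(w)-w.min())
    n,l,s,c=cv2.connectedComponentsWithStats((w<t).astype(np.uint8)); k=1+np.argmin(np.hypot(*(c[1:]-r).T)) 
    m=c[k]+[x0,y0]; P=[world(cam,*(m),z=zz) for zz in z]
    dep=np.load(f"{cam}.npy")[int(m[1])-1:int(m[1])+2,int(m[0])-1:int(m[0])+2]; 
    print(cam,np.round(m,1),"area",s[k,4],"w,h",s[k,2:4],[np.round(q,4) for q in P],"byDepth",np.round(world(cam,*m,d=np.median(dep)),3))
print("pocket");blob("top",156,173,14,.5,[.04]);blob("side",253,130,12,.5,[.04])
print("walnut");blob("top",311,155,11,.5,[.0255]);blob("side",311,241,11,.5,[.0255])
print("lookalikes");blob("top",273,149,18,.5,[.02]);blob("top",306,119,18,.5,[.02])
for n,a,z in(("filled1",(183,142),.04),("filled2",(217,175),.04),("cherry",(315,184),.0255),("maple",(314,211),.0255)): print(n,np.round(world("top",*a,z=z),3))
d=np.load("top.npy")
for n,b in(("sander",(80,130,135,200)),("clampzone",(50,110,85,145))):
    P=[world("top",u,v,d=d[v,u]) for u in range(b[0],b[2]) for v in range(b[1],b[3]) if d[v,u]>0]; P=np.array(P); P=P[P[:,2]>.06]; print(n,P.min(0).round(3),P.max(0).round(3))
p=cv2.imread("pics/top0.png"); s=cv2.imread("pics/side0.png")
a=cv2.resize(p[105:225,255:335],(400,600)); b=cv2.resize(s[110:260,230:330],(400,600)); cv2.imwrite("pics/crop.png",np.hstack([a,b]))
o=manip.get_obs();print(R.from_quat(o["ee_rot"]).as_matrix().round(3))
E
```

```text
pocket
top [156.1 173.2] area 106 w,h [12 11] [array([0.549 , 0.2219, 0.04  ])] byDepth [0.552 0.224 0.029]
side [252.7 130.5] area 52 w,h [10  6] [array([0.5475, 0.2206, 0.04  ])] byDepth [0.55  0.232 0.03 ]
walnut
top [310.6 154.9] area 120 w,h [12 13] [array([ 0.6055, -0.2001,  0.0255])] byDepth [ 0.606 -0.2    0.024]
side [311.1 240.7] area 144 w,h [13 14] [array([ 0.6045, -0.2079,  0.0255])] byDepth [ 0.605 -0.208  0.025]
lookalikes
top [271.7 149.8] area 257 w,h [17 19] [array([ 0.6214, -0.0925,  0.02  ])] byDepth [ 0.619 -0.092  0.029]
top [305.9 118.9] area 260 w,h [18 19] [array([ 0.7123, -0.1898,  0.02  ])] byDepth [ 0.709 -0.189  0.029]
filled1 [0.637 0.152 0.04 ]
filled2 [0.544 0.057 0.04 ]
cherry [ 0.523 -0.21   0.026]
maple [ 0.449 -0.206  0.026]Traceback (most recent call last):
  File "<stdin>", line 15, in <module>
  File "h.py", line 5, in world
    c=manip.get_calibration(cam); q=R.from_quat(c["orientation"]); o=np.array(c["xyz"])
ValueError: time passes only in moves, steps and waits
```

```bash
sed -i 's/^def world/import functools\ncal=functools.cache(lambda n: manip.get_calibration(n))\ndef world/; s/c=manip.get_calibration(cam)/c=cal(cam)/' h.py; python3 - <<'E'
from h import *
d=np.load("top.npy")
for n,b in(("sander",(80,130,135,200)),("clampzone",(50,110,85,145))):
    P=np.array([world("top",u,v,d=d[v,u]) for u in range(b[0],b[2]) for v in range(b[1],b[3]) if d[v,u]>0]); P=P[P[:,2]>.06]; print(n,P.min(0).round(3),P.max(0).round(3))
p=cv2.imread("pics/top0.png"); s=cv2.imread("pics/side0.png")
a=cv2.resize(p[105:225,255:335],(400,600)); b=cv2.resize(s[110:260,230:330],(400,600)); cv2.imwrite("pics/crop.png",np.hstack([a,b]))
o=manip.get_obs();print(o["clock"],R.from_quat(o["ee_rot"]).as_matrix().round(3))
M=R.from_quat(o["ee_rot"]);
for t in([.548,.221,.245],[.605,-.204,.245]): print(t,(M.inv().apply(np.array(t)-o["position"])/.05).round(2))
E
```

```text
sander [0.489 0.302 0.06 ] [0.662 0.423 0.154]
clampzone [0.646 0.403 0.061] [0.674 0.474 0.115]
0.6 [[ 0.959  0.285  0.   ]
 [ 0.285 -0.959 -0.   ]
 [ 0.     0.    -1.   ]]
[0.548, 0.221, 0.245] [ 1.176e+01 -1.362e+01  1.000e-02]
[0.605, -0.204, 0.245] [ 1.044e+01 -5.140e+00  1.000e-02]
```

View pics/crop.png

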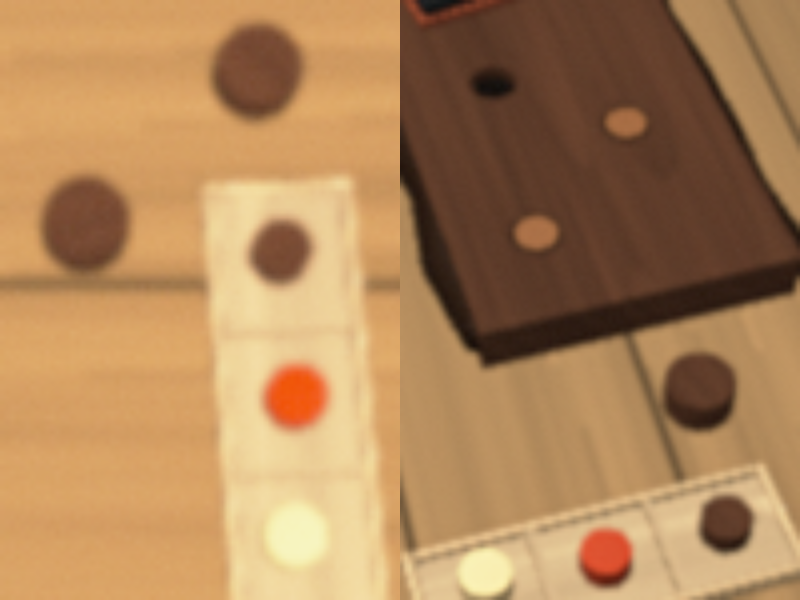

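The crop confirms it. The dark disc in the tray is clearly smaller than the two on the bench, and the black hole on the slab is the only empty pocket. The targets are pocket (0.548, 0.221, 0.040) and walnut (0.605, -0.204, 0.0255). I'll go up first, shut the jaws and travel high.

```bash
python3 -m pendant '[[0.3,-0.2,-0.8,0,0,0,-1],[1,-0.5,-1.2,0,0,0,-1],[1.9,-0.9,-1.2,0,0,0,-1],[2.8,-1.4,-1.2,0,0,0,-1],[3.7,-1.8,-1.2,0,0,0,-1],[4.6,-2.3,-1.2,0,0,0,-1],[5.5,-2.7,-1.2,0,0,0,-1],[6.4,-3.2,-1.2,0,0,0,-1],[7.2,-3.6,-1.2,0,0,0,-1],[7.9,-3.9,-1.2,0,0,0,-1]]'
python3 - <<'E'
from h import *
o=manip.get_obs();print(o["clock"],o["position"],o["joint_pos"],o["grip_width"],manip.tip_reach)
M=R.from_quat(o["ee_rot"]);print(M.as_matrix().round(3),(M.inv().apply(np.array([.548,.221,.30])-o["position"])/.05).round(2))
E
```

```text
clock: 1.85
position: [0.5023, -0.2981, 0.3056]
ee_rot: [0.99, 0.144, 0.0, 0.0]
ft_force: [0.3, -0.1, 0.3]
grip_width: -0.001
grasp_force: 0.0
1.85 [ 0.50232353 -0.29812351  0.30557118] [ 0.74767671  0.23829866 -0.35001216  1.46451863  0.08158606  1.45258907
 -0.88380668] -0.001299658831147167 0.014
[[ 0.958  0.286  0.   ]
 [ 0.286 -0.958 -0.   ]
 [ 0.     0.    -1.   ]] [ 3.84 -9.69  0.11]
```

```bash
python3 -m pendant '[[0.3,-0.7,0,0,0,0,-1],[0.7,-1.8,0,0,0,0,-1],[1.1,-2.9,0,0,0,0,-1],[1.6,-4,0,0,0,0,-1],[2,-5.1,0,0,0,0,-1],[2.4,-6.2,0,0,0,0,-1],[2.9,-7.3,0,0,0,0,-1],[3.3,-8.4,0,0,0,0,-1],[3.7,-9.3,0,0,0,0,-1],[3.84,-9.7,0,0,0,0,-1]]'
python3 - <<'E'
from h import *
o=manip.get_obs();print(o["clock"],o["position"],o["joint_pos"])
p,d=manip.camera("side"); cv2.imwrite("pics/s1.png",cv2.resize(p[40:240,150:400],(750,600))[:,:,::-1])
M=R.from_quat(o["ee_rot"]);print((M.inv().apply(np.array([.548,.221,.078])-o["position"])/.05).round(2))
E
```

```text
clock: 3.1
position: [0.5463, 0.2233, 0.3052]
ee_rot: [0.989, 0.146, -0.0, -0.001]
ft_force: [0.8, -0.9, 1.0]
grip_width: 0.001
grasp_force: 0.0
3.1 [0.54634255 0.22329265 0.30519314] [ 0.10025846  0.30652247 -0.70997883  1.43312102  0.19771714  1.47450372
 -1.88370444]
[0.02 0.06 4.54]
```

View pics/s1.png

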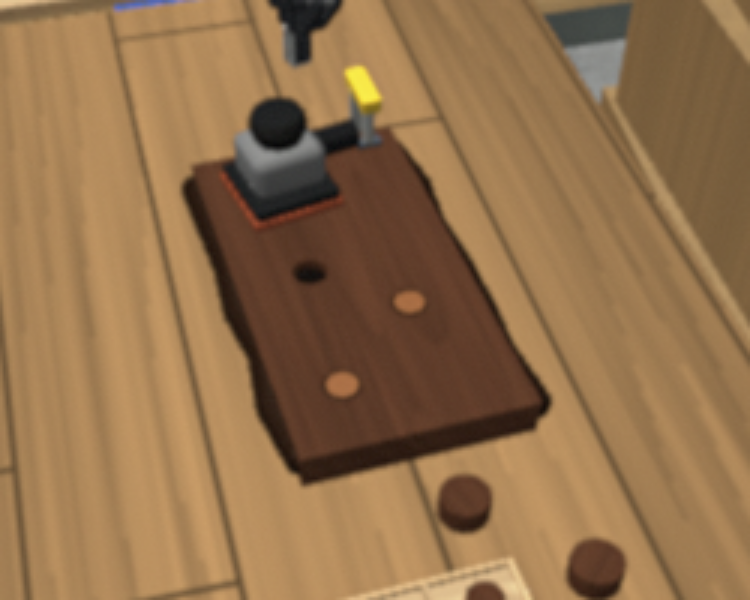

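The gripper hangs above the pocket column, with its tips at about (300, 60) and the pocket at (310, 272) below. It is clear of the sander. I'll descend straight down.

```bash
python3 -m pendant '[[0,0.05,0.3,0,0,0,-1],[0,0.05,0.9,0,0,0,-1],[0,0.05,1.5,0,0,0,-1],[0,0.05,2.1,0,0,0,-1],[0,0.05,2.7,0,0,0,-1],[0,0.05,3.2,0,0,0,-1],[0,0.05,3.5,0,0,0,-1],[0,0.05,3.6,0,0,0,-1],[0,0.05,3.6,0,0,0,-1],[0,0.05,3.6,0,0,0,-1]]'
python3 - <<'E'
from h import *
o=manip.get_obs();print(o["clock"],o["position"])
p,d=manip.camera("side"); q,_=manip.camera("top"); cv2.imwrite("pics/s2.png",np.hstack([cv2.resize(p[60:180,200:280],(400,600)),cv2.resize(q[110:230,110:190],(400,600))])[:,:,::-1])
M=R.from_quat(o["ee_rot"]);print((M.inv().apply(np.array([.548,.221,.078])-o["position"])/.05).round(2))
E
```

```text
clock: 4.4
position: [0.5483, 0.2176, 0.1262]
ee_rot: [0.99, 0.144, 0.001, -0.0]
ft_force: [-0.1, 0.1, -0.5]
grip_width: 0.003
grasp_force: 0.0
4.4 [0.54825612 0.21763527 0.12622008]
[ 0.01 -0.07  0.96]
```

View pics/s2.png

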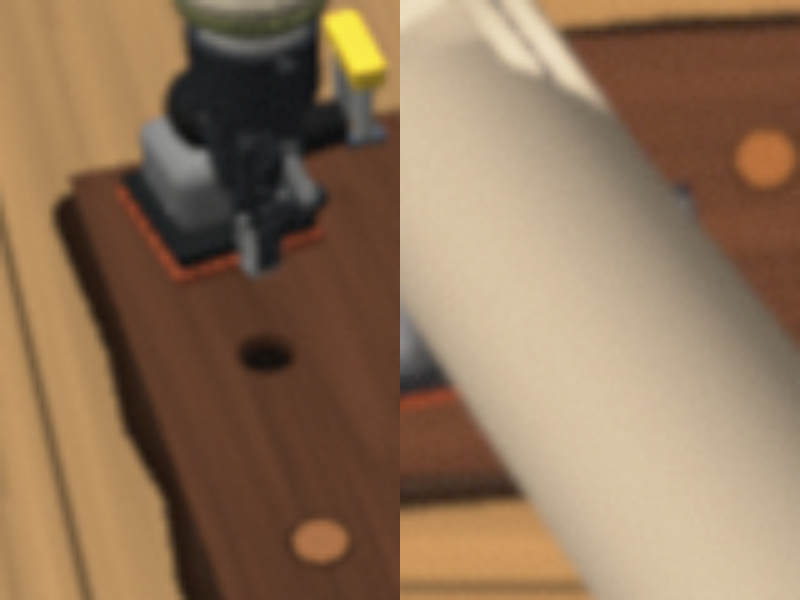

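The tips at (258, 270) line up with the pocket at (266, 354) and there is free space to the sander. I'll lower the rest of the way and hold.

```bash
python3 -m pendant '[[0,-0.05,0.2,0,0,0,-1],[0,-0.05,0.4,0,0,0,-1],[0,-0.05,0.6,0,0,0,-1],[0,-0.05,0.8,0,0,0,-1],[0,-0.05,0.95,0,0,0,-1],[0,-0.05,0.95,0,0,0,-1],[0,-0.05,0.95,0,0,0,-1],[0,-0.05,0.95,0,0,0,-1],[0,-0.05,0.95,0,0,0,-1],[0,-0.05,0.95,0,0,0,-1]]'
python3 - <<'E'
from h import *
p,d=manip.camera("side"); cv2.imwrite("pics/s3.png",cv2.resize(p[60:180,200:280],(400,600))[:,:,::-1])
E
```

```text
clock: 5.75
position: [0.5471, 0.2199, 0.0779]
ee_rot: [0.99, 0.144, 0.0, 0.0]
ft_force: [-0.5, -0.6, -0.7]
grip_width: -0.001
grasp_force: 0.0
```

View pics/s3.png

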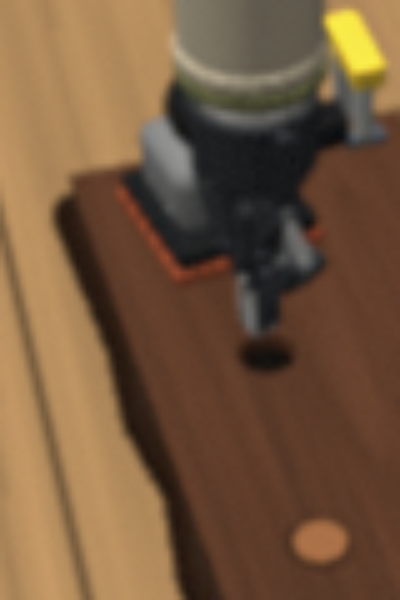

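The tips at (258, 330) are just over the pocket mouth at (266, 355). I'll hold there, then rise.

```bash
for i in 1; do python3 -m pendant '[[0,0,0,0,0,0,-1],[0,0,0,0,0,0,-1],[0,0,0,0,0,0,-1],[0,0,0,0,0,0,-1],[0,0,0,0,0,0,-1],[0,0,0,0,0,0,-1],[0,0,0,0,0,0,-1],[0,0,0,0,0,0,-1],[0,0,0,0,0,0,-1],[0,0,0,0,0,0,-1]]'; done
python3 -m pendant '[[0,0,0,0,0,0,-1],[0,0,0,0,0,0,-1],[0,0,0,0,0,0,-1],[0,0,0,0,0,0,-1],[0,0,-0.4,0,0,0,-1],[0,0,-1,0,0,0,-1],[0,0,-1.8,0,0,0,-1],[0,0,-2.7,0,0,0,-1],[0,0,-3.5,0,0,0,-1],[0,0,-4,0,0,0,-1]]'
python3 - <<'E'
from h import *
o=manip.get_obs();M=R.from_quat(o["ee_rot"]);print(o["clock"],o["position"],(M.inv().apply(np.array([.605,-.204,.27])-o["position"])/.05).round(2))
E
```

```text
clock: 7.05
position: [0.547, 0.2199, 0.0778]
ee_rot: [0.99, 0.144, 0.0, 0.0]
ft_force: [-0.5, -0.0, 0.6]
grip_width: -0.002
grasp_force: 0.0
clock: 8.3
position: [0.5472, 0.2204, 0.2817]
ee_rot: [0.99, 0.144, 0.002, -0.0]
ft_force: [0.1, 1.1, -0.6]
grip_width: -0.007
grasp_force: 0.0
8.3 [0.54722468 0.22043292 0.28173114] [-1.31  8.47  0.23]
```

```bash
python3 -m pendant '[[-0.1,0.6,0,0,0,0,-1],[-0.2,1.6,0,0,0,0,-1],[-0.4,2.6,0,0,0,0,-1],[-0.6,3.6,0,0,0,0,-1],[-0.7,4.6,0,0,0,0,-1],[-0.9,5.6,0,0,0,0,-1],[-1,6.6,0,0,0,0,-1],[-1.2,7.6,0,0,0,0,-1],[-1.3,8.2,0,0,0,0,-1],[-1.31,8.47,0,0,0,0,-1]]'
python3 -m pendant '[[0,0,0.3,0,0,0,-1],[0,0,0.9,0,0,0,-1],[0,0,1.5,0,0,0,-1],[0,0,2.1,0,0,0,-1],[0,0,2.6,0,0,0,-1],[0,0,2.9,0,0,0,-1],[0,0,3,0,0,0,-1],[0,0,3,0,0,0,-1],[0,0,3,0,0,0,-1],[0,0,3,0,0,0,-1]]'
python3 - <<'E'
from h import *
o=manip.get_obs();M=R.from_quat(o["ee_rot"]);print(o["clock"],o["position"],(M.inv().apply(np.array([.605,-.204,.0635])-o["position"])/.05).round(2))
p,d=manip.camera("side"); cv2.imwrite("pics/s4.png",cv2.resize(p[160:280,230:350],(600,600))[:,:,::-1])
E
```

```text
clock: 9.55
position: [0.6047, -0.2065, 0.2789]
ee_rot: [0.99, 0.143, 0.0, 0.0]
ft_force: [-0.2, -0.1, -0.1]
grip_width: -0.001
grasp_force: 0.0
clock: 10.8
position: [0.6052, -0.2049, 0.1286]
ee_rot: [0.99, 0.144, 0.001, 0.0]
ft_force: [-0.5, 0.1, 0.4]
grip_width: -0.0
grasp_force: 0.0
10.8 [ 0.60521348 -0.20486816  0.12855986] [-0.   -0.02  1.3 ]
```

View pics/s4.png

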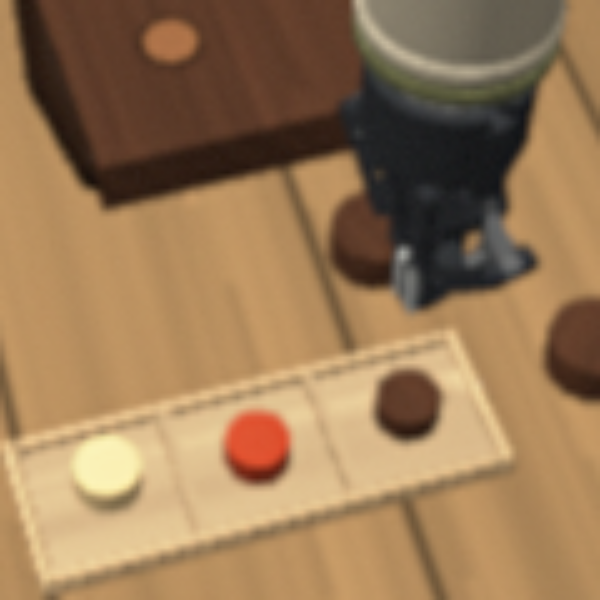

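The tips at (415, 300) are above the walnut plug at (407, 400), with nothing in the way. I'll lower to the pointing height and hold.

```bash
python3 -m pendant '[[0,0,0.2,0,0,0,-1],[0,0,0.5,0,0,0,-1],[0,0,0.8,0,0,0,-1],[0,0,1.05,0,0,0,-1],[0,0,1.2,0,0,0,-1],[0,0,1.3,0,0,0,-1],[0,0,1.3,0,0,0,-1],[0,0,1.3,0,0,0,-1],[0,0,1.3,0,0,0,-1],[0,0,1.3,0,0,0,-1]]'
python3 -m pendant '[[0,0,0,0,0,0,-1],[0,0,0,0,0,0,-1],[0,0,0,0,0,0,-1],[0,0,0,0,0,0,-1],[0,0,0,0,0,0,-1],[0,0,0,0,0,0,-1],[0,0,0,0,0,0,-1],[0,0,0,0,0,0,-1],[0,0,0,0,0,0,-1],[0,0,0,0,0,0,-1]]'
python3 -m pendant '[[0,0,0,0,0,0,-1],[0,0,0,0,0,0,-1],[0,0,0,0,0,0,-1],[0,0,0,0,0,0,-1],[0,0,0,0,0,0,-1],[0,0,0,0,0,0,-1],[0,0,0,0,0,0,-1],[0,0,0,0,0,0,-1],[0,0,0,0,0,0,-1],[0,0,0,0,0,0,-1]]'
python3 - <<'E'
from h import *
p,d=manip.camera("side"); cv2.imwrite("pics/s5.png",cv2.resize(p[160:280,230:350],(600,600))[:,:,::-1])
E
```

```text
clock: 12.1
position: [0.605, -0.2048, 0.0631]
ee_rot: [0.99, 0.144, 0.0, 0.0]
ft_force: [-0.4, -0.5, -0.0]
grip_width: -0.0
grasp_force: 0.0
clock: 13.35
position: [0.6049, -0.2048, 0.0628]
ee_rot: [0.99, 0.144, 0.0, 0.0]
ft_force: [-0.0, -0.1, 0.2]
grip_width: 0.001
grasp_force: 0.0
clock: 14.6
position: [0.6049, -0.2047, 0.0628]
ee_rot: [0.99, 0.144, 0.0, 0.0]
ft_force: [-0.7, -0.6, -0.1]
grip_width: 0.0
grasp_force: 0.0
```

View pics/s5.png

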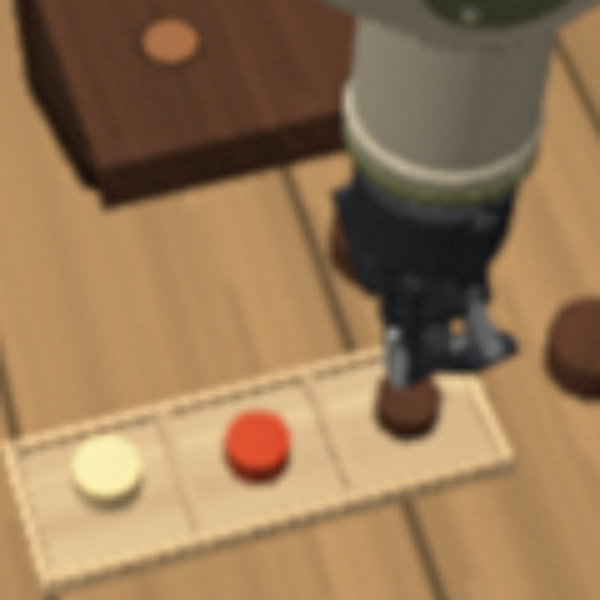

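The tips at (405, 375) hover just over the walnut plug at (407, 405), which hasn't moved. I've held long enough, so I'll hand in.

```bash
python3 -c "
from workcell import manip
print(manip.hand_in())"
```

```text
the job is handed in; nothing more can be done
None
```

I pointed at the empty pocket and then at the small walnut plug in the tray, holding about 2.5 s over each from just above. I saw no sign of contact and nothing moved in the pictures; I handed in at about 14.7 s still pointing at the walnut plug, and no verdict was shown.

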